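# Sample vial out of the shaker for a bubble check

## Robot

A 6-joint arm with a two-finger parallel gripper is mounted at the origin on a cart in front of the work surface, level with it; the furniture and walls round the work are solid. World frame = base frame: x ahead of the robot, y to its left, z up, the work surface at z = 0. Lengths are in m, angles in rad, forces in N, time in s.
With the tool pointing down it reaches from about 0.375 to 0.9 m from the base axis. Payload 3.1 kg.
Tool frame: the origin (TCP) lies at the centre of the arm's flange, where the gripper is bolted on; the fingertips stand robot.tip_extent ahead of it and the grasp point (between the pads) lies 164 mm ahead of it (robot.tip_extent is the distance from the TCP to the fingertips, in m); z points along the fingers, y is the line along which they close (so a half turn about z gives the same grasp; the last joint's range is limited). The gripper opens to 87 mm and grips with 3 to 60 N. Pads are 19 mm wide; open, the fingers measure 117 mm over their backs; the gripper's body (75 mm by 190 mm) begins 51 mm behind the grasp point.
Start: joints at [-1.331, 0.527, 1.433, -0, 1.181, -0.178], TCP at [0.254, -0.571, 0.405] pointing down, gripper open.
Joint ranges: [-3.08, 3.08], [-0.75, 2.2], [0.22, 2.44], [-1.43, 4.57], [0, 2.65], [-2.85, 2.85]. Speed limits (rad/s): [2.79, 2.79, 3.14, 3.14, 3.14, 3.14].

## Interface

Orientations are given as a unit quaternion [x, y, z, w].
In Python, from rig import get_obs, camera, hand_in, cut_out, robot gives the robot as it stands.
- The arm moves only by the tool step_arm, never from a script. Its argument "rows" is a list of rows, each a list of 6 numbers: the shift along the world's x, y, z in m, then the turn, a rotation vector about the world's x, y, z in degrees. A call has 1 to 12 rows; each row shifts and turns the commanded pose from where the row before left it; what a row does not reach is not made up. A row lasts 1/8 s, in which the tool goes at most 62.5 mm and 10.7 degrees, less where a joint would pass 70% of its speed; a pose out of reach is approached as far as the arm can. A call is refused whole if a number of a shift passes 0.0625 or a number of a turn 10.7, either way. A call with a gripper value outside its range is refused whole. "jaw" is the finger opening in m, from 0 to 0.087, set as the call begins (left out, the last holds). The fingers move at their own pace and stop on an object; "squeeze" is the grip in N (left out, the last holds). Time passes only in rows, so rows that do not move let the fingers close. It gives the time, the measured TCP pose, the force, the opening and the grip force at its end, in the units of the state.
- get_obs(): the state, without advancing time (a new reading comes with each control period).
- camera(name): name is "side" or "top"; returns a dict with "pixels" (420x560x3 uint8, blue, green, red), "depth" (420x560 float32, m along the optical axis (not along the pixel's ray), 0 where there is no reading), "fov_y" (degrees; the focal length in pixels is half the picture's height over the tangent of half this angle, whatever the lens; pixels are square), "cx", "cy" (the principal point, pixels), "extrinsics" (4x4, takes a point from camera to world coordinates). Camera axes: x right, y up, looking along -z (the intrinsics and any distortion apply to the point x, -y, -z); pixel columns grow to the right and rows downward; lengths in m; the calibration is good to about 2 mm. A picture is of the moment at which its call begins.
- hand_in(): hands the job in; it is judged then, once.
Trained networks look in the newest picture that a camera, given by its name, has taken for a name from the list of things; names that differ only in an ending like _2 or _b are one class to them, and where a whole thing is asked for, a point or a joint stands for the part that bears it (a point fixed in the world has none). Each returns a list of dicts, best first, with "confidence" (0 to 1); they miss things now and then, are a little off and sometimes report something else, mostly with a low value. They report only what shows in the picture. A call takes as long as a camera call.
- cut_out(label, camera): "region" (420x560 bool, what is visible of it) and "extent" ([centre column, centre row, width, height] in pixels, round what is visible of it).
The state is a dict: "time": time; "q": joint angles; "joint_velocities": joint speeds; "joint_torque": joint torques, N m; "position": TCP position; "tool_rot": TCP orientation; "ft_force": force on the tool from outside, world axes, zero at the start; "moment": the same for the moment, N m; "grip_width": finger opening in m; "grip_force": force on a finger pad.
Only numpy, scipy, OpenCV 4.12 (cv2) and the standard library are available. Lean on these libraries where they do the work, as an engineer would, in place of code of your own. Each camera call takes 0.05 s, during which the arm holds its last target. There are 200 camera calls.

## Task

The shaker has stopped: flip up the cam lever with the red ball knob on its hold-down bar, push the bar fully back, then draw the vial with the white cap straight up out of the block and turn it level, on its side, as one does to look for an air bubble. Finish while still holding it so in the gripper, level, motionless and at least 20 cm above the worktop. Leave the two red-capped vials standing in the block and the other things on the bench where they are.

Things in the scene. Friction and masses are not known exactly. Their poses are not given: they have to be found in the camera images.
- shaker: White bench shaker, fixed, 96 mm deep (x), 216 mm wide (y). Origin: centre of its underside, on the worktop; x points to the back (away from the robot), y to the left, z up; its yaw varies. Posts 152 mm high at its corners (x = +-40, y = +-94 mm) carry two guide rods along x, on which the hold-down bar slides.
- shaker_top (a point): Centre of the top of the shaker's blue block, z = 82 mm in the shaker's frame. It is 50 by 156 mm, with three bores of 30.4 mm, 40 mm deep (floors at z = 42 mm), at x = 0, y = -56, 0 and +56 mm of the shaker. A vial stands in each, caps ending at z = 138 mm. Close behind stand a bottle stand 390 mm high and, to its right, an instrument box 240 mm high.
- hold_bar (a joint): Slide of the steel hold-down bar (16 mm in x, 168 mm in y, z = 139 to 149 mm in the shaker's frame): 0 = forward, over the middle of the caps, so no vial can come up; 0.030 m = fully back (+x), caps free. About 2 N of friction, stays where it is left. While the lever is down, cams at the bar's ends stop it after about 2 mm of play.
- cam_lever (a joint): Hinge of the cam lever (red ball knob) at the middle of the bar, axis along the shaker's y; it rides with the bar. 0 = flat, pointing to the back (+x): locked. It lifts up and towards the robot; 1.57 rad = straight up, its stop. Bar free from about 1 rad. Takes 0.05 N m, stays where it is left. Pushing the upright lever to the back would fold it down again.
- lever_grip (a point): Centre of the red ball knob at the end of the cam lever, 18 mm in diameter, 32 mm from the pivot (the lever ends 41 mm from the pivot), free on both sides (along the shaker's y). With the lever flat it lies at z = 155 mm in the shaker's frame.
- bar_knob_left (a point): Middle of the left black finger knob on the hold-down bar, to slide the bar by: upright, round, 16 mm in diameter, head from z = 159 to 178 mm, this point at x = 0 (bar forward), y = +56 mm, z = 170 mm in the shaker's frame. It moves with the bar.
- bar_knob_right (a point): Middle of the right black finger knob on the hold-down bar, like the left one but at y = -56 mm.
- lever_pivot (a point): Pivot of the cam lever: a steel cross shaft on top of the bar, at x = 0 (bar forward), y = 0, z = 155 mm in the shaker's frame. It moves with the bar. Bearings 10 mm wide stand at y = +-30 mm beside it, 158 mm high.
- vial_c: 40 ml glass sample vial with a white screw cap, a plain round cylinder 28 mm in diameter and 96 mm tall, 70 g, the one to take; it may stand in any of the three bores. Origin: centre of its underside; z along its axis towards the cap. The lower 40 mm stand in the bore, the upper 56 mm are free. A grip of 10 to 20 N on the glass or the cap holds it.
- vial_a: 40 ml glass sample vial with a red screw cap, a plain round cylinder 28 mm in diameter and 96 mm tall, 70 g, to be left standing in its bore. Origin: centre of its underside; z along its axis towards the cap. The lower 40 mm stand in the bore, the upper 56 mm are free. A grip of 10 to 20 N on the glass or the cap holds it.
- vial_b: 40 ml glass sample vial with a red screw cap, a plain round cylinder 28 mm in diameter and 96 mm tall, 70 g, to be left standing in its bore. Origin: centre of its underside; z along its axis towards the cap. The lower 40 mm stand in the bore, the upper 56 mm are free. A grip of 10 to 20 N on the glass or the cap holds it.
- septa_jar: Small round jar with a white lid, 46 mm in diameter, 36 mm tall, on the worktop to the right of the shaker. Origin: centre of its underside. Leave alone.
- cap_box_1: Small blue carton, 61 by 80 by 40 mm, on the worktop to the right of the shaker. Origin: centre of its underside. Leave alone.
- spanner_1: Open-end spanner lying flat, 24 by 122 by 4 mm (long along its y), at the right. Origin: centre of its underside. Leave alone.
- spanner_2: Open-end spanner lying flat, 19 by 98 by 4 mm (long along its y), at the right. Origin: centre of its underside. Leave alone.
- pen_3: White pen with a red band lying on the worktop, 11 by 134 by 12 mm (long along its y), at the right. Origin: centre of its underside. Leave alone.

How it is judged:
On the way, in this order (a step that is already met when the one before it is completed fails the run):
1. the cam lever is flipped up while the bar is still forward (value of joint cam_lever above 1.1 rad and value of joint hold_bar below 0.01 m), for 0.05 s.
2. the hold-down bar is pushed back, the vial still in its bore (value of joint hold_bar above 0.025 m and z of vial_c in the frame of shaker below 0.06 m), for 0.2 s.
3. the white-capped vial, gripped and upright, is drawn straight up clear of the block (contact force between vial_c and the fingers above 1 N and z of vial_c in the frame of shaker above 0.082 m and angle between vial_c's own z axis and vertical below 0.35 rad), for 0.05 s.
At the end, for the whole second after the job is handed in: The fingers hold the white-capped vial at rest, its base 20 cm or more above the worktop, its axis within 20 degrees of level; nothing else carries it; lever up (over 1.1 rad), bar back (over 25 mm), both red-capped vials standing at the bottom of their bores (contact force between vial_c and the fingers above 1 N and height (world z) of vial_c above 0.2 m and angle between vial_c's own z axis and vertical between 1.222 and 1.92 rad and linear speed of vial_c below 0.02 m/s and angular speed of vial_c below 0.15 rad/s and contact force between vial_c and shaker below 0.05 N and value of joint cam_lever above 1.1 rad and value of joint hold_bar above 0.025 m and z of each of vial_a, vial_b in the frame of shaker below 0.048 m and angle between each of vial_a, vial_b's own z axis and vertical below 0.2 rad); the arm keeps its last pose, push and grip.
It fails at once if a red-capped vial is lifted or shifted (distance of any of vial_a, vial_b from where it was at the start of the episode above 0.015 m).
It fails at once if another thing on the bench is shifted by more than 20 mm (distance of any of septa_jar, cap_box_1, spanner_1, spanner_2, pen_3 from where it was at the start of the episode above 0.02 m).
It also fails if it takes over 58 s, if anything falls off the work surface, if the arm or the gripper's body presses on something with over 40 N, if the wrist force passes 120 N, or if a joint passes its speed limit or range.

## Working session

There is one attempt and no reset: what is moved stays moved. The work goes in short steps, Python scripts to look and compute and a tool call to move; the robot and the scene stay as the last step left them, time stands still between calls to the robot, and variables do not carry over. Pictures are saved under pics/ and viewed, at most 10 in all, crops included, and the job is handed in when it is done.

Besides the shell and the picture viewer there is one more tool, called after "Request:" as name(argument=value, ...), one argument or row to a line, values as JSON. step_arm: Moves the arm, as the interface text tells. Its arguments: {"type":"object","properties":{"rows":{"type":"array"},"jaw":{"type":"number"},"squeeze":{"type":"number"}},"required":["rows"]}

```bash
ls; mkdir -p pics
cat > h.py <<'E'
import numpy as np,cv2
from rig import *
def cloud(c):
    d=c["depth"];H,W=d.shape;f=H/2/np.tan(np.radians(c["fov_y"])/2)
    u,v=np.meshgrid(np.arange(W),np.arange(H))
    P=np.stack([(u-c["cx"])/f*d,-(v-c["cy"])/f*d,-d],-1)
    E=np.array(c["extrinsics"]);return P@E[:3,:3].T+E[:3,3]
E
python3 - <<'E'
from h import *
print(get_obs(),robot.tip_extent)
for n in("side","top"):
    c=camera(n);cv2.imwrite(f"pics/{n}0.png",c["pixels"]);print({k:v for k,v in c.items() if k not in("pixels","depth")})
    P=cloud(c);np.savez(f"{n}0.npz",P=P,px=c["pixels"],d=c["depth"])
    for l in ["shaker","vial_c","vial_a","cam_lever","lever_grip","bar_knob_left","hold_bar"]:
        for r in cut_out(l,n)[:3]:
            m=r["region"]&(c["depth"]>0);print(n,l,round(r["confidence"],2),np.round(r["extent"]),np.round(np.median(P[m],0),3) if m.any() else 0)
E
```

```text
pics
{'time': 0.0, 'q': array([-1.33150096e+00,  5.28474604e-01,  1.43391282e+00,  1.53275386e-06,
        1.18141433e+00, -1.78538090e-01]), 'joint_velocities': array([-0.000721  ,  0.00069802, -0.00061772, -0.00083901, -0.0015788 ,
        0.0003061 ]), 'joint_torque': array([-1.89152120e-04, -4.40044320e+01, -1.76590133e+01,  6.33050082e-02,
        5.81241434e-02, -1.53144997e-04]), 'position': array([ 0.25353447, -0.57088415,  0.40376268]), 'tool_rot': array([ 9.78255624e-01,  2.07399890e-01, -3.28411670e-05, -1.10406075e-03]), 'ft_force': array([-0.62358917,  0.6984976 ,  0.52397779]), 'moment': array([-0.01369431, -0.02062301,  0.04368968]), 'grip_force': 0.0, 'grip_width': 0.0873244158001141} 0.1822
{'fov_y': 50.6503487052818, 'cx': 280.8373201526993, 'cy': 208.05841475813796, 'extrinsics': array([[ 0.99774205,  0.02211201, -0.06341811,  0.37519631],
       [-0.06622963,  0.48075564, -0.87434984, -1.09006134],
       [ 0.01115498,  0.87657576,  0.48113459,  0.65186953],
       [ 0.        ,  0.        ,  0.        ,  1.        ]])}
side shaker 0.89 [260. 179.  58.  78.] [0.40
[... 1316 characters left out ...]
93. 228.  60.  33.] [0.405 0.162 0.156]
top shaker 0.57 [199. 233.  74.  58.] [0.39  0.151 0.078]
top vial_c 0.53 [196. 232.  10.   4.] [0.396 0.146 0.116]
top vial_c 0.49 [213. 224.   5.   8.] [0.424 0.099 0.112]
top vial_a 0.53 [196. 232.  10.   4.] [0.396 0.146 0.116]
top vial_a 0.49 [213. 224.   5.   8.] [0.424 0.099 0.112]
top cam_lever 0.61 [192. 226.  58.  37.] [0.419 0.162 0.16 ]
top cam_lever 0.42 [296. 224.  32.  27.] [ 0.45  -0.166  0.039]
top lever_grip 0.46 [204. 219.  36.  26.] [0.425 0.156 0.16 ]
top bar_knob_left 0.7 [190. 229.  63.  39.] [0.406 0.164 0.155]
top hold_bar 0.87 [193. 227.  61.  40.] [0.405 0.166 0.155]
top hold_bar 0.54 [184. 244.   9.   7.] [0.367 0.193 0.115]
```

Run:
```python
import cv2,numpy as np
s=cv2.imread("pics/side0.png");t=cv2.imread("pics/top0.png")
a=cv2.resize(s[100:240,200:340],(560,560),interpolation=2);b=cv2.resize(t[170:300,130:260],(560,560),interpolation=2)
cv2.imwrite("pics/z0.png",cv2.resize(np.hstack([a,b]),(800,400)))
# full
cv2.imwrite("pics/f0.png",cv2.resize(np.hstack([s,t]),(800,300)))
```

```text
(no output)
```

View pics/z0.png

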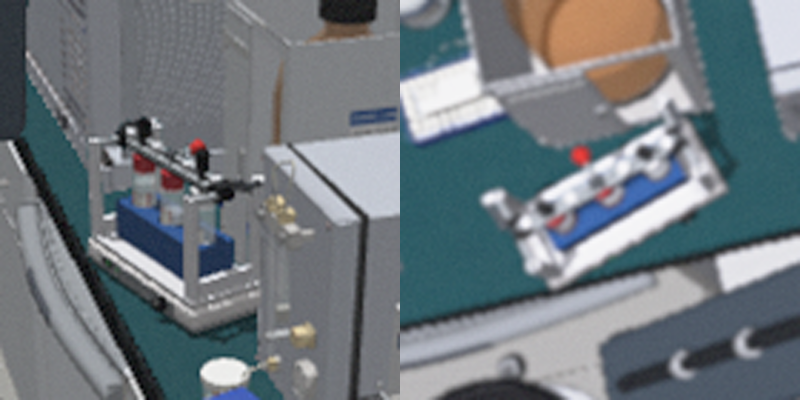

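View pics/f0.png

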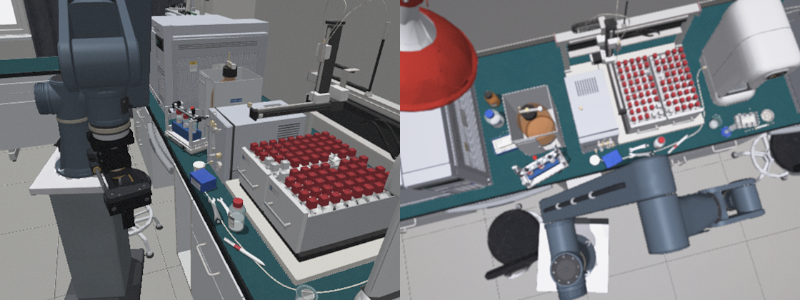

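The white-capped vial is the right one: in the zoom the left and middle caps are red at (145,160) and (172,180), and the third, near (205,215), is half hidden by the post. The red ball knob is at (580,155) in the top zoom. I'll fit the shaker's pose next.

```bash
cat > fit.py <<'E'
from h import *
from scipy.optimize import least_squares
# boxes: cx,cy,cz,hx,hy,hz
B=[(0,0,.062,.025,.078,.02),(0,0,.144,.008,.084,.005)]
Q=[];K=[]
for n in("side","top"):
    z=np.load(n+"0.npz");P=z["P"].reshape(-1,3);px=z["px"].reshape(-1,3).astype(int)
    ok=(z["d"].ravel()>0)&(np.hypot(P[:,0]-.405,P[:,1]-.15)<.14)
    blue=ok&(px[:,0]>px[:,2]+45)&(px[:,0]>px[:,1]+25)&(P[:,2]>.045)&(P[:,2]<.09)
    red=ok&(px[:,2]>px[:,1]+60)&(P[:,2]>.142)
    knob=ok&(px.max(1)<70)&(P[:,2]>.160)&(P[:,2]<.185)
    capr=ok&(px[:,2]>px[:,1]+50)&(P[:,2]>.11)&(P[:,2]<.141)
    print(n,blue.sum(),red.sum(),P[red].mean(0),P[blue].mean(0),"blue zmax",np.percentile(P[blue][:,2],95))
    for i in np.where(red)[0]:print("red",P[i].round(3),px[i])
    for i in np.where(knob)[0]:print("knob",P[i].round(3),px[i])
    for i in np.where(capr)[0]:print("cap",P[i].round(3),px[i])
    Q.append(P[blue])
def sd(p,b):
    q=np.abs(p-np.array(b[:3]))-np.array(b[3:]);return np.linalg.norm(np.maximum(q,0),axis=1)+np.minimum(q.max(1),0)
def loc(v,P):
    c,s=np.cos(v[2]),np.sin(v[2]);d=P[:,:2]-v[:2];return np.c_[d[:,0]*c+d[:,1]*s,-d[:,0]*s+d[:,1]*c,P[:,2]]
for A in(Q[0],Q[1],np.vstack(Q)):
    r=least_squares(lambda v:sd(loc(v,A),B[0]),[.4,.15,.5],loss="soft_l1",f_scale=.003);print(r.x,np.degrees(r.x[2]),r.cost)
E
python3 fit.py
```

```text
side 201 14 [0.42622536 0.16287763 0.16071684] [0.39386835 0.13397708 0.07350565] blue zmax 0.08190444821595178
red [0.425 0.163 0.166] [ 80  81 198]
red [0.428 0.167 0.164] [ 64  66 201]
red [0.422 0.165 0.162] [ 68  67 186]
red [0.425 0.168 0.161] [ 65  67 212]
red [0.428 0.165 0.162] [ 62  64 204]
red [0.431 0.164 0.162] [ 52  55 188]
red [0.419 0.16  0.161] [ 99  97 165]
red [0.422 0.165 0.158] [ 53  55 178]
red [0.425 0.159 0.161] [ 47  48 169]
red [0.428 0.16  0.16 ] [ 48  51 153]
red [0.431 0.157 0.161] [ 41  41 135]
red [0.434 0.166 0.158] [ 34  37 106]
red [0.422 0.164 0.156] [ 51  51 134]
red [0.425 0.158 0.158] [ 36  35 124]
knob [0.369 0.204 0.177] [64 59 51]
knob [0.372 0.209 0.175] [42 39 26]
knob [0.363 0.194 0.177] [67 61 60]
knob [0.369 0.198 0.176] [16 14 14]
knob [0.372 0.193 0.177] [25 19 24]
knob [0.375 0.195 0.177] [30 28 28]
knob [0.35  0.231 0.16 ] [68 65 57]
knob [0.353 0.23  0.161] [52 52 48]
knob [0.362 0.197 0.173] [41 39 37]
knob [0.366 0.19  0.176] [28 25 22]
knob [0.369 0.196 0.173] [23 21 27]
knob [0.372 0.198 0.173] [16 16 16]
knob [0.375 0.191 0.175]
[... 28231 characters left out ...]
38] [100  93 172]
cap [0.394 0.15  0.13 ] [ 93  84 172]
cap [0.395 0.148 0.123] [106  99 156]
cap [0.392 0.154 0.122] [108  99 154]
cap [0.37  0.191 0.136] [105  99 152]
cap [0.367 0.198 0.134] [105  98 172]
cap [0.367 0.193 0.138] [ 88  81 165]
cap [0.367 0.191 0.137] [ 93  87 150]
cap [0.363 0.203 0.136] [125 116 167]
cap [0.363 0.196 0.139] [ 89  82 171]
cap [0.365 0.196 0.128] [ 91  84 157]
cap [0.361 0.2   0.133] [ 97  85 147]
cap [0.362 0.2   0.122] [ 98  90 145]
[0.39962558 0.15076525 0.55452756] 31.772088691256183 0.00025264173016512434
[0.403579   0.1560585  0.55640529] 31.8796747916547 0.0008094167077588898
[0.40171129 0.15265914 0.53071636] 30.407807821418032 0.0015124583993734555
```

Two estimates agree. The finger knobs are at (0.3715, 0.200) and (0.4295, 0.104) and the ball is at (0.428, 0.169), so the shaker is at (0.4005, 0.1515) with a yaw of about 31.2°. Next I'll check the clearances to the furniture in the shaker's frame.

Run:
```python
from h import *
A=np.vstack([np.load(n+"0.npz")["P"][np.load(n+"0.npz")["d"]>0] for n in("side","top")])
y=np.radians(31.2);c,s=np.cos(y),np.sin(y);d=A[:,:2]-[.4005,.1515]
L=np.c_[d[:,0]*c+d[:,1]*s,-d[:,0]*s+d[:,1]*c,A[:,2]]*1000
m=(L[:,2]>160)&(L[:,2]<1200)&(abs(L[:,0])<280)&(abs(L[:,1])<330)
G=np.zeros((14,17),int)
for x,yy,z in L[m]:
    i,j=int((x+280)//40),int((yy+340)//40);G[i,j]=max(G[i,j],z)
print("cols y from",[-340+40*j for j in range(17)])
for i in range(13,-1,-1):print(-280+40*i,G[i])
for n in("side","top"):
  camera(n)
  for r in cut_out("vial_c",n)+cut_out("shaker_top",n)[:1]:print(n,r["confidence"],r["extent"])
```

```text
cols y from [-340, -300, -260, -220, -180, -140, -100, -60, -20, 20, 60, 100, 140, 180, 220, 260, 300]
240 [241 238   0 302 306 305 304 847 923   0   0   0 451 461 460 461 460]
200 [ 243  241  230  309  300  266  257 1005 1022  983  928    0    0  460
  460  460  460]
160 [ 240  240  238  302  303  333  380  843 1026  925  925    0    0  458
  459  461  459]
120 [242 240 240   0 303 360 354 795 868 893 907 902   0 458 460 459 460]
80 [237 255 241   0 304 262 266 303 816 860 876 877 865 371 460 461 462]
40 [240 239 241 236 302 306 303 304 298   0   0   0   0   0 461 461 459]
0 [241 239 240 240 256 163 181 182 168 183 182 163   0   0 400   0   0]
-40 [240 242 240 239   0   0 177 176 160 179 177   0   0   0   0   0   0]
-80 [252 264 235   0   0   0   0   0   0   0   0   0   0   0   0   0   0]
-120 [219 240 207   0   0   0   0   0   0   0   0   0   0   0   0   0   0]
-160 [  0   0   0   0   0   0   0   0   0 320   0   0   0   0   0   0   0]
-200 [  0   0   0   0   0   0 539 501 441 375 310   0   0   0   0   0   0]
-240 [  0   0   0 763 706 643 599 549 483 415 330   0   0   0   0   0   0]
-280 [829 835 831 791 759 690 622 544 468 399 328   0   0   0   0   0   0]
side 0.68 [268.3, 175.5, 7.6, 19.0]
side 0.58 [259.2, 170.4, 11.6, 18.2]
side 0.42 [250.0, 162.2, 16.3, 21.6]
side 0.79 [261.5, 180.2, 63.0, 73.3]
top 0.46 [213.3, 223.8, 9.7, 7.9]
top 0.42 [182.9, 243.8, 12.9, 12.3]
top 0.41 [197.9, 233.9, 7.5, 2.0]
top 0.88 [198.2, 231.3, 78.4, 64.4]
```

Run:
```python
from h import *
y=np.radians(31.2);c,s=np.cos(y),np.sin(y)
for n in("side","top"):
    z=np.load(n+"0.npz");A=z["P"][z["d"]>0];d=A[:,:2]-[.4005,.1515]
    L=np.c_[d[:,0]*c+d[:,1]*s,-d[:,0]*s+d[:,1]*c,A[:,2]]*1000
    for y0 in range(-260,180,40):
        for lo,hi in((185,320),(320,420)):
            m=(L[:,1]>=y0)&(L[:,1]<y0+40)&(L[:,2]>lo)&(L[:,2]<hi)&(L[:,0]>-100)&(L[:,0]<250)
            if m.sum()>3:print(n,y0,lo,m.sum(),"xmin pct",np.percentile(L[m,0],[0,5,50]).round(),"z",np.percentile(L[m,2],[5,95]).round())
```

```text
side -260 185 402 xmin pct [-82. -44.  25.] z [214. 234.]
side -220 185 600 xmin pct [-37. -32. 209.] z [204. 295.]
side -180 185 1667 xmin pct [ 39.  59. 121.] z [207. 296.]
side -140 185 312 xmin pct [41. 43. 50.] z [207. 315.]
side -140 320 70 xmin pct [132. 134. 141.] z [322. 352.]
side -100 185 234 xmin pct [ 53.  57. 139.] z [274. 317.]
side -100 320 114 xmin pct [131. 134. 149.] z [321. 349.]
side -60 185 243 xmin pct [61. 62. 68.] z [190. 296.]
side -60 320 46 xmin pct [146. 150. 168.] z [328. 380.]
side -20 185 395 xmin pct [ 69.  72. 159.] z [199. 297.]
side 20 185 401 xmin pct [ 81.  84. 133.] z [192. 298.]
top -260 185 826 xmin pct [-75. -38.  43.] z [211. 238.]
top -220 185 252 xmin pct [-31. -29.  12.] z [198. 297.]
top -180 185 342 xmin pct [ 61.  78. 181.] z [194. 302.]
top -140 185 559 xmin pct [ 47.  50. 134.] z [201. 295.]
top -140 320 75 xmin pct [136. 139. 149.] z [330. 357.]
top -100 185 446 xmin pct [ 57.  66. 119.] z [216. 309.]
top -100 320 281 xmin pct [138. 141. 162.] z [325. 351.]
top -60 185 594 xmin pct [ 66.  70. 127.] z [211. 297.]
top -60 320 82 xmin pct [144. 149. 169.] z [325. 382.]
top -20 185 541 xmin pct [ 74.  78. 167.] z [194. 300.]
top 20 185 232 xmin pct [ 86.  89. 124.] z [197. 301.]
```

Run:
```python
import cv2,numpy as np
s=cv2.imread("pics/side0.png");t=cv2.imread("pics/top0.png")
a=cv2.resize(s[50:190,190:330],(600,600),interpolation=2)
cv2.imwrite("pics/z1.png",a)
```

```text
(no output)
```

View pics/z1.png

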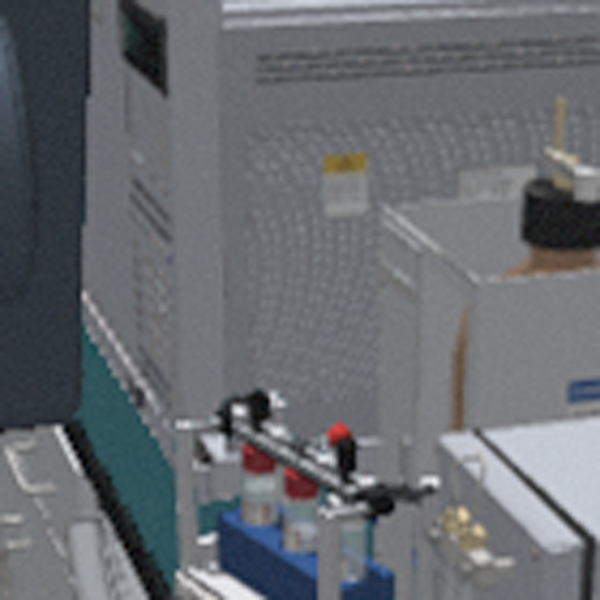

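The zoom shows the bar with its black knobs at (255,410) and (385,495) and the red ball at (340,435). The bottle stand's wall is close behind at x ≈ 41–84 mm in the shaker's frame, so I'll work with the tool tilted back. First I'll approach with the arm high.

Request:
step_arm(
  rows=[
    [0.024,0.037,0.021,0,0,0],
    [0.024,0.037,0.021,0,0,0],
    [0.024,0.037,0.021,0,0,0],
    [0.024,0.037,0.021,0,0,0],
    [0.024,0.037,0.021,0,0,0],
    [0.024,0.037,0.021,0,0,0],
    [0.006,0.05,0,0,0,0],
    [0.006,0.05,0,0,0,0],
    [0.006,0.05,0,0,0,0],
    [0.006,0.05,0,0,0,0],
    [0.006,0.05,0,0,0,0],
    [0,0,0,0,0,0],
  ],
  jaw=0.06,
)

```text
time: 2.6
position: [0.4272, -0.0963, 0.531]
tool_rot: [0.978, 0.21, 0.0, -0.0]
ft_force: [-0.0, -0.5, 0.2]
grip_width: 0.06
grip_force: 0.0
```

```bash
cat > o.py <<'E'
import numpy as np,json
from rig import *
from scipy.spatial.transform import Rotation as R
o=get_obs();p=o["position"];r=R.from_quat(o["tool_rot"]);a=r.as_matrix()
open("log.txt","a").write(json.dumps([list(o["q"]),list(p),list(o["tool_rot"])])+"\n")
c,s=np.cos(np.radians(31.2)),np.sin(np.radians(31.2))
def S(v):v=np.array(v)*1000;return np.array([c*v[0]+s*v[1],-s*v[0]+c*v[1],v[2]]).round(1)
g=p+.164*a[:,2]-[.4005,.1515,0]
print("t",round(o["time"],2),"q",o["q"].round(3),"tcp",p.round(4),"\ngrasp(shaker mm)",S(g),"toolz",(S(a[:,2])/1000).round(3),"tooly",(S(a[:,1])/1000).round(3),"F(sh)",S(o["ft_force"])/1000,"w",o["grip_width"].round(4),"gf",round(o["grip_force"],2))
E
python3 o.py
```

```text
Traceback (most recent call last):
  File "o.py", line 9, in <module>
    print("t",round(o["time"],2),"q",o["q"].round(3),"tcp",p.round(4),"\ngrasp(shaker mm)",S(g),"toolz",(S(a[:,2])/1000).round(3),"tooly",(S(a[:,1])/1000).round(3),"F(sh)",S(o["ft_force"])/1000,"w",o["grip_width"].round(4),"gf",round(o["grip_force"],2))
                                                                                                                                                                                                      ^^^^^^^^^^^^^^^^^^^^^
AttributeError: 'float' object has no attribute 'round'
```

Request:
step_arm(
  rows=[
    [-0.012,0.0455,0,0,0,1.4],
    [-0.012,0.0455,0,0,0,1.4],
    [-0.012,0.0455,0,0,0,1.4],
    [-0.012,0.0455,0,0,0,1.4],
    [-0.012,0.0455,0,0,0,1.4],
    [0,0,-0.02,4.31,-7.12,0],
    [0,0,-0.02,4.31,-7.12,0],
    [0,0,-0.02,4.31,-7.12,0],
    [0,0,0,0,0,0],
    [0,0,0,0,0,0],
  ],
)

```text
time: 3.85
position: [0.3685, 0.1278, 0.4715]
tool_rot: [0.941, 0.26, 0.208, -0.058]
ft_force: [-0.8, -0.3, -0.0]
grip_width: 0.0601
grip_force: 0.0
```

```bash
sed -i 's/o\["grip_width"\].round(4)/round(o["grip_width"],4)/' o.py; python3 o.py
cat > kin.py <<'E'
import numpy as np,json
from scipy.optimize import least_squares
D=[json.loads(l) for l in open("log.txt")]
def rz(t):c,s=np.cos(t),np.sin(t);return np.array([[c,-s,0],[s,c,0],[0,0,1]])
def ry(t):c,s=np.cos(t),np.sin(t);return np.array([[c,0,s],[0,1,0],[-s,0,c]])
def fk(q,k):
    d1,a1,a2,a3,d4,d6=k
    A=rz(q[0])@ry(q[1]);p=rz(q[0])@[a1,0,d1]+A@[0,0,a2];A=A@ry(q[2])
    p=p+A@[a3,0,d4];A=A@rz(q[3])@ry(q[4]);p=p+A@[0,0,d6];return p,A@rz(q[5])
if __name__=="__main__":
    r=least_squares(lambda k:np.concatenate([fk(q,k)[0]-p for q,p,_ in D]),[.3,0,.4,0,.4,.1]);print(r.x.round(4),np.abs(r.fun).max())
    from scipy.spatial.transform import Rotation as R
    print(fk(D[-1][0],r.x)[1].round(3),R.from_quat(D[-1][2]).as_matrix().round(3))
E
python3 kin.py
```

```text
t 3.85 q [-0.031  0.038  2.     0.338  0.76   0.794] tcp [0.3685 0.1278 0.4715] 
grasp(shaker mm) [ 29.5  -3.9 322.8] toolz [ 0.422 -0.001 -0.907] tooly [-0.005 -1.    -0.001] F(sh) [-0.8967  0.1355 -0.0351] w 0.0601 gf 0.0
[-2.2021 -0.5766  3.3259 -0.1836  0.5765  0.6107] 0.09826986773824928
[[-0.514  0.778  0.361]
 [ 0.858  0.466  0.217]
 [ 0.001  0.422 -0.907]] [[ 0.778  0.514  0.361]
 [ 0.466 -0.858  0.217]
 [ 0.422 -0.001 -0.907]]
```

```bash
python3 - <<'E'
s=open("kin.py").read()
s=s.replace("d1,a1,a2,a3,d4,d6=k","d1,b,a2,d4,d6=k").replace("[a1,0,d1]","[0,b,d1]").replace("[a3,0,d4]","[0,0,d4]").replace("[.3,0,.4,0,.4,.1]","[.2,.1,.4,.4,.1]")
open("kin.py","w").write(s)
import json
open("log.txt","a").write(json.dumps([[-1.33150096,.528474604,1.43391282,1.5e-6,1.18141433,-.17853809],[.25353447,-.57088415,.40376268],[0.97825,.2074,0,-.0011]])+"\n")
E
python3 kin.py
```

```text
[0.1339 0.1143 0.5674 0.3583 0.0799] 0.006753095645526425
[[-0.406  0.914 -0.001]
 [ 0.914  0.406  0.002]
 [ 0.002  0.    -1.   ]] [[ 0.914  0.406 -0.   ]
 [ 0.406 -0.914  0.002]
 [ 0.    -0.002 -1.   ]]
```

```bash
cat >> kin.py <<'E'
K=least_squares(lambda k:np.concatenate([fk(q,k)[0]-p for q,p,_ in D]),[.2,.1,.4,.4,.1]).x
C,Sn=np.cos(np.radians(31.2)),np.sin(np.radians(31.2))
LO=np.array([-3.08,-.75,.22,-1.43,0,-2.85]);HI=np.array([3.08,2.2,2.44,4.57,2.65,2.85])
def ik(g,th,q0,yaw=31.2):
    # g: grasp point shaker mm, th tilt deg (0 down, 90 pointing to shaker +x), closing along -y
    x=np.array([np.cos(np.radians(yaw)),np.sin(np.radians(yaw)),0]);t=np.radians(th)
    a=x*np.sin(t)-np.array([0,0,np.cos(t)]);yv=-np.array([-x[1],x[0],0]);xv=np.cross(yv,a)
    RT=np.c_[xv,yv,a];gw=np.array([.4005+(C*g[0]-Sn*g[1])/1e3,.1515+(Sn*g[0]+C*g[1])/1e3,g[2]/1e3]);p=gw-.164*a
    def f(q):
        P,A=fk(q,K);A=A@rz(np.pi/2)
        A2=np.c_[A[:,0],A[:,1],A[:,2]]
        best=[A2,np.c_[-A[:,0],-A[:,1],A[:,2]]]
        d=min((np.ravel(B-RT)*.3 for B in best),key=np.linalg.norm)
        return np.r_[(P-p),d]
    r=least_squares(f,np.clip(q0,LO+.01,HI-.01),bounds=(LO,HI));return r.x,np.linalg.norm(r.fun),p
E
python3 - <<'E'
from kin import *
q=np.array([-0.031,0.038,2.,0.338,0.76,0.794])
for g,th in(((29.5,-3.9,322.8),25),((30,0,240),25),((30,0,160),25),((0,0,200),25),((0,-56,128),25),((0,-56,300),25)):
    q,e,p=ik(g,th,q);print(g,th,q.round(3),e.round(4),p.round(3))
E
```

```text
(29.5, -3.9, 322.8) 25 [-0.013  0.029  1.996  0.328  0.767  0.817] 0.0 [0.368 0.128 0.471]
(30, 0, 240) 25 [-2.00e-03  1.21e-01  2.17e+00  4.60e-01  5.18e-01  6.61e-01] 0.0 [0.367 0.131 0.389]
(30, 0, 160) 25 [-2.000e-03  2.570e-01  2.314e+00  8.690e-01  2.920e-01  2.190e-01] 0.0 [0.367 0.131 0.309]
(0, 0, 200) 25 [-0.052  0.136  2.309  0.649  0.404  0.409] 0.0 [0.341 0.116 0.349]
(0, -56, 128) 25 [-0.192  0.312  2.394  1.236  0.305 -0.337] 0.0 [0.37  0.068 0.277]
(0, -56, 300) 25 [-0.192  0.028  2.069  0.425  0.758  0.565] 0.0 [0.37  0.068 0.449]
```

Request:
step_arm(
  rows=[
    [-0.002,0.0033,-0.02,0,0,0],
    [0,0,-0.02,0,0,0],
    [0,0,-0.02,0,0,0],
    [0,0,-0.02,0,0,0],
    [0,0,-0.02,0,0,0],
    [0,0,-0.02,0,0,0],
    [0,0,0,0,0,0],
  ],
  jaw=0.04,
)

```text
time: 4.72
position: [0.3665, 0.1316, 0.3504]
tool_rot: [0.941, 0.26, 0.207, -0.059]
ft_force: [-0.6, -0.4, 0.5]
grip_width: 0.0398
grip_force: 0.0
```

```bash
python3 o.py; python3 kin.py|head -1
python3 - <<'E'
from h import *
s=camera("side")["pixels"];t=camera("top")["pixels"]
a=cv2.resize(s[100:220,200:320],(400,400),interpolation=2);b=cv2.resize(t[150:290,130:270],(400,400),interpolation=2)
cv2.imwrite("pics/z2.png",np.hstack([a,b]))
E
```

```text
t 4.72 q [-0.02   0.282  2.182  0.66   0.378  0.43 ] tcp [0.3665 0.1316 0.3504] 
grasp(shaker mm) [ 29.7   0.8 201.7] toolz [ 0.421  0.001 -0.907] tooly [-0.004 -1.    -0.003] F(sh) [-0.7221 -0.028   0.5259] w 0.0398 gf 0.0
[0.1266 0.1205 0.5417 0.3595 0.0399] 0.026111008518382328
```

View pics/z2.png

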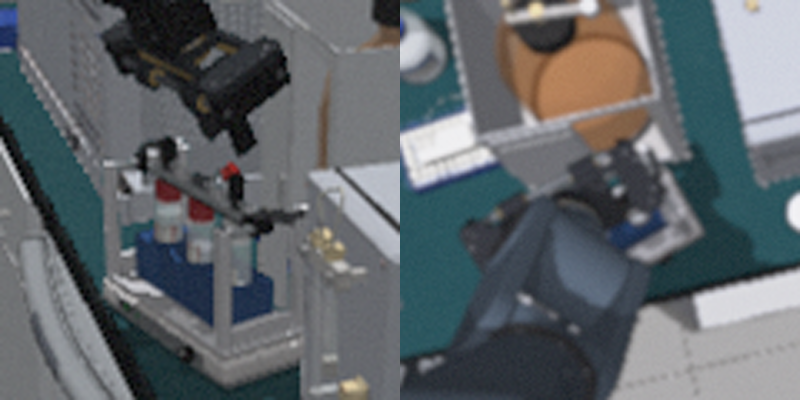

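The fingers are above and around the red ball, which is at (232,170) on the left, and the gripper is clear of the stand. I'll lower it and grip the ball.

Request:
step_arm(
  rows=[
    [0,0,-0.014,0,0,0],
    [0,0,-0.014,0,0,0],
    [0,0,-0.014,0,0,0],
    [0,0,0,0,0,0],
  ],
)

```text
time: 5.32
position: [0.3663, 0.1317, 0.3091]
tool_rot: [0.941, 0.26, 0.209, -0.059]
ft_force: [0.1, 0.1, 0.3]
grip_width: 0.0401
grip_force: 0.0
```

Request:
step_arm(
  rows=[
    [0,0,0,0,0,0],
    [0,0,0,0,0,0],
    [0,0,0,0,0,0],
    [0,0,0,0,0,0],
  ],
  jaw=0.0,
  squeeze=8,
)

```text
time: 5.82
position: [0.3662, 0.1312, 0.3092]
tool_rot: [0.941, 0.26, 0.209, -0.057]
ft_force: [0.8, -2.7, 1.0]
grip_width: 0.017
grip_force: 8.0
```

```bash
python3 o.py
```

```text
t 5.83 q [-0.02   0.392  2.232  1.025  0.265  0.046] tcp [0.3662 0.1312 0.3092] 
grasp(shaker mm) [ 2.960e+01 -1.000e-01  1.606e+02] toolz [ 0.423 -0.003 -0.906] tooly [-0.006 -1.     0.001] F(sh) [-0.6904 -2.7003  0.9875] w 0.017 gf 8.0
```

Request:
step_arm(
  rows=[
    [-0.0009,-0.0006,0.0083,0,0,0],
    [-0.0027,-0.0017,0.0077,0,0,0],
    [-0.0044,-0.0026,0.0066,0,0,0],
    [-0.0056,-0.0034,0.0051,0,0,0],
    [-0.0066,-0.004,0.0032,0,0,0],
    [-0.0062,-0.0037,0.0011,0,0,0],
    [0,0,0,0,0,0],
    [0,0,0,0,0,0],
  ],
)

```text
time: 6.82
position: [0.3397, 0.115, 0.3414]
tool_rot: [0.941, 0.26, 0.21, -0.057]
ft_force: [2.6, -4.7, 5.7]
grip_width: 0.017
grip_force: 8.0
```

```bash
python3 o.py
```

```text
t 6.83 q [-0.078  0.274  2.265  0.82   0.341  0.209] tcp [0.3397 0.115  0.3414] 
grasp(shaker mm) [ -1.4  -0.3 192.8] toolz [ 0.424 -0.003 -0.906] tooly [-0.006 -1.     0.001] F(sh) [-0.2041 -5.3891  5.6615] w 0.017 gf 8.0
```

Request:
step_arm(
  rows=[
    [0,0,0,0,0,0],
    [0,0,0,0,0,0],
    [0,0,0.015,0,0,0],
    [0,0,0.02,0,0,0],
    [-0.009,-0.006,0.025,0,0,0],
    [0,0,0,0,0,0],
  ],
  jaw=0.04,
)

```text
time: 7.58
position: [0.329, 0.1099, 0.4012]
tool_rot: [0.941, 0.261, 0.208, -0.059]
ft_force: [0.8, -0.1, 0.3]
grip_width: 0.04
grip_force: 0.0
```

```bash
python3 o.py
python3 - <<'E'
from h import *
for n in("side","top"):
    c=camera(n);P=cloud(c);px=c["pixels"].astype(int)
    ok=(c["depth"]>0)&(np.hypot(P[...,0]-.405,P[...,1]-.15)<.1)
    red=ok&(px[...,2]>px[...,1]+60)&(P[...,2]>.15)&(P[...,2]<.22)
    print(n,red.sum(),np.median(P[red],0).round(3) if red.any() else 0)
E
```

```text
t 7.58 q [-0.101  0.1    2.201  0.515  0.544  0.525] tcp [0.329  0.1099 0.4012] 
grasp(shaker mm) [-13.5   1.5 252.6] toolz [ 0.422  0.001 -0.906] tooly [-0.003 -1.    -0.002] F(sh) [ 0.6256 -0.4644  0.3308] w 0.04 gf 0.0
side 19 [0.404 0.148 0.188]
top 0 0
```

The lever is up, with the ball at z ≈ 0.188. I'll refit the arm model with more offsets before the next reaches.

```bash
python3 - <<'E'
s=open("kin.py").read()
s=s.replace("d1,b,a2,d4,d6=k","d1,b,a2,d4,d6,a1,e,w=k").replace("[0,b,d1]","[a1,b,d1]").replace("[0,0,d4]","[e,0,d4]").replace("A=A@rz(q[3])@ry(q[4]);p=p+A@[0,0,d6]","A=A@rz(q[3])@ry(q[4]);p=p+A@[w,0,d6]").replace("[.2,.1,.4,.4,.1]","[.2,.1,.4,.4,.1,0,0,0]")
s=s.replace('"__main__":','"__main__":\n    for k in [0]:pass')
open("kin.py","w").write(s)
E
python3 - <<'E'
from kin import *
print(K.round(4))
for q,p,_ in D:print(np.round(q,2),((fk(q,K)[0]-p)*1000).round(1))
E
```

```text
[0.2742 0.111  0.588  0.3917 0.1233 0.     0.1141 0.    ]
[-0.48  0.12  1.69  0.    1.33  0.67] [-0. -0. -0.]
[-0.03  0.04  2.    0.34  0.76  0.79] [ 0. -0. -0.]
[-1.33  0.53  1.43  0.    1.18 -0.18] [ 0.  0. -0.]
[-0.02  0.28  2.18  0.66  0.38  0.43] [-0.  0. -0.]
[-0.02  0.39  2.23  1.02  0.27  0.05] [ 0.  0. -0.]
[-0.08  0.27  2.27  0.82  0.34  0.21] [-0.  0. -0.]
[-0.1   0.1   2.2   0.51  0.54  0.52] [-0. -0. -0.]
```

Run:
```python
from kin import *
q=np.array(D[-1][0])
for g,th in(((-2,56,250),25),((0,56,181),25),((31,56,181),25),((31,56,260),25),((-20,-56,260),25),((0,-56,200),25),((0,-56,127),25)):
    q,e,p=ik(g,th,q);print(g,th,q.round(3),e.round(4),p.round(3))
print()
q0=q
for yaw in(31.2,0,-30):
 for g in((-60,-40,320),(0,-40,400),(-150,-40,450)):
  q=q0.copy()
  for th in(25,40,60,80,100,112):
    q,e,p=ik(g,th,q,31.2+(yaw-31.2)*(th-25)/87);print(yaw,g,th,q.round(2),e.round(3))
```

```text
(-2, 56, 250) 25 [0.09  0.11  2.2   0.422 0.47  0.774] 0.0 [0.31  0.162 0.399]
(0, 56, 181) 25 [0.093 0.301 2.297 0.913 0.235 0.258] 0.0 [0.312 0.163 0.33 ]
(31, 56, 181) 25 [0.137 0.329 2.225 0.751 0.248 0.462] 0.0 [0.339 0.18  0.33 ]
(31, 56, 260) 25 [0.137 0.138 2.118 0.352 0.508 0.887] 0.0 [0.339 0.18  0.409]
(-20, -56, 260) 25 [-0.268  0.105  2.161  0.542  0.637  0.357] 0.0 [0.353 0.057 0.409]
(0, -56, 200) 25 [-0.221  0.275  2.209  0.752  0.443  0.153] 0.0 [0.37  0.068 0.349]
(0, -56, 127) 25 [-0.221  0.487  2.288  1.434  0.3   -0.573] 0.0 [0.37  0.068 0.276]

31.2 (-60, -40, 320) 25 [-0.34 -0.09  2.13  0.44  0.86  0.43] 0.0
31.2 (-60, -40, 320) 40 [-0.6  -0.13  2.31  0.89  0.85 -0.14] 0.0
31.2 (-60, -40, 320) 60 [-0.88 -0.05  2.44  1.26  1.1  -0.7 ] 0.042
31.2 (-60, -40, 320) 80 [-0.94  0.26  2.44  1.5   1.35 -1.1 ] 0.118
31.2 (-60, -40, 320) 100 [-0.86  0.95  2.44  1.59  1.77 -1.84] 0.147
31.2 (-60, -40, 320) 112 [-0.79  1.35  2.44  1.42  2.01 -2.32] 0.125
31.2 (0, -40, 400) 25 [-0.18 -0.09  1.89  0.33  1.03  0.72] 0.0
31.2 (0, -40, 400) 40 [-0.35 -0.16  2.06  0.7   0.89  0.3
[... 2323 characters left out ...]
25 -0.18  2.08  0.58  0.73  0.63] 0.0
-30 (0, -40, 400) 60 [-0.13 -0.18  2.33  1.75  0.22 -0.31] 0.0
-30 (0, -40, 400) 80 [ 0.32  0.14  2.44  3.73  0.9  -1.87] 0.02
-30 (0, -40, 400) 100 [ 0.55  0.62  2.44  4.06  1.69 -1.64] 0.011
-30 (0, -40, 400) 112 [ 0.56  0.81  2.38  4.24  1.98 -1.52] 0.0
-30 (-150, -40, 450) 25 [-0.74 -0.42  1.96  0.42  1.48  0.27] 0.0
-30 (-150, -40, 450) 40 [-1.34 -0.63  2.11  0.7   1.72 -0.04] 0.0
-30 (-150, -40, 450) 60 [-1.32 -0.73  2.31  1.02  1.45  0.06] 0.063
-30 (-150, -40, 450) 80 [-0.17 -0.66  2.44  2.12  0.02 -0.56] 0.055
-30 (-150, -40, 450) 100 [-0.42 -0.75  2.44  2.84  0.21 -1.28] 0.142
-30 (-150, -40, 450) 112 [-0.54 -0.75  2.44  2.98  0.39 -1.42] 0.206
```

Request:
step_arm(
  rows=[
    [-0.0042,0.0134,-0.007,0,0,0],
    [-0.0042,0.0134,-0.007,0,0,0],
    [-0.0042,0.0134,-0.007,0,0,0],
    [-0.0042,0.0134,-0.007,0,0,0],
    [0,0,-0.014,0,0,0],
    [0,0,-0.014,0,0,0],
    [0,0,-0.014,0,0,0],
    [0,0,0,0,0,0],
  ],
  jaw=0.034,
)

```text
time: 8.68
position: [0.3128, 0.1633, 0.3291]
tool_rot: [0.942, 0.26, 0.205, -0.059]
ft_force: [-0.2, 0.3, -1.1]
grip_width: 0.0344
grip_force: 0.0
```

```bash
python3 o.py
```

```text
t 8.68 q [0.092 0.303 2.295 0.89  0.24  0.286] tcp [0.3128 0.1633 0.3291] 
grasp(shaker mm) [ -0.5  55.9 180.1] toolz [ 0.417  0.002 -0.909] tooly [-0.005 -1.    -0.005] F(sh) [ 0.0238  0.3768 -1.1178] w 0.0344 gf 0.0
```

Request:
step_arm(
  rows=[
    [0,0,0,0,0,0],
    [0,0,0,0,0,0],
    [0,0,0,0,0,0],
    [0.0045,0.0027,0,0,0,0],
    [0.0045,0.0027,0,0,0,0],
    [0.0045,0.0027,0,0,0,0],
    [0.0045,0.0027,0,0,0,0],
    [0.0045,0.0027,0,0,0,0],
    [0.0045,0.0027,0,0,0,0],
    [0,0,0,0,0,0],
    [0,0,0,0,0,0],
  ],
  jaw=0.0,
  squeeze=10,
)

```text
time: 10.05
position: [0.3399, 0.1796, 0.3308]
tool_rot: [0.941, 0.261, 0.207, -0.059]
ft_force: [-3.3, -0.8, 5.7]
grip_width: 0.0155
grip_force: 10.0
```

```bash
python3 o.py
```

```text
t 10.05 q [0.136 0.327 2.221 0.731 0.255 0.486] tcp [0.3399 0.1796 0.3308] 
grasp(shaker mm) [ 31.8  55.6 182. ] toolz [ 0.421  0.001 -0.907] tooly [-0.003 -1.    -0.003] F(sh) [-3.2474  0.9985  5.746 ] w 0.0155 gf 10.0
```

Request:
step_arm(
  rows=[
    [0,0,0,0,0,0],
    [0,0,0,0,0,0],
    [0,0,0.015,0,0,0],
    [0,0,0.02,0,0,0],
    [0,0,0.02,0,0,0],
    [0,0,0.02,0,0,0],
    [0.0034,-0.0307,0,0,0,0],
    [0.0034,-0.0307,0,0,0,0],
    [0.0034,-0.0307,0,0,0,0],
    [0.0034,-0.0307,0,0,0,0],
    [0,0,0,0,0,0],
  ],
  jaw=0.04,
)

```text
time: 11.42
position: [0.355, 0.0549, 0.4059]
tool_rot: [0.942, 0.258, 0.209, -0.058]
ft_force: [0.5, -0.1, 0.6]
grip_width: 0.0402
grip_force: 0.0
```

```bash
python3 o.py
python3 - <<'E'
from h import *
for n in("side","top"):
    c=camera(n);P=cloud(c);px=c["pixels"].astype(int);np.savez(n+"1.npz",P=P,px=c["pixels"],d=c["depth"])
    ok=(c["depth"]>0)&(np.hypot(P[...,0]-.405,P[...,1]-.15)<.1)
    red=ok&(px[...,2]>px[...,1]+60)&(P[...,2]>.15)&(P[...,2]<.22)
    print(n,red.sum(),np.median(P[red],0).round(3) if red.any() else 0)
s=np.load("side1.npz")["px"];t=np.load("top1.npz")["px"]
a=cv2.resize(s[100:220,200:320],(400,400),interpolation=2);b=cv2.resize(t[150:290,130:270],(400,400),interpolation=2)
cv2.imwrite("pics/z3.png",np.hstack([a,b]))
E
```

```text
t 11.43 q [-0.274  0.114  2.162  0.548  0.628  0.352] tcp [0.355  0.0549 0.4059] 
grasp(shaker mm) [-19.6 -59.6 257.3] toolz [ 0.423 -0.003 -0.906] tooly [-0.009 -1.    -0.001] F(sh) [ 0.3863 -0.3753  0.5873] w 0.0402 gf 0.0
side 19 [0.428 0.164 0.189]
top 26 [0.43  0.17  0.193]
```

View pics/z3.png

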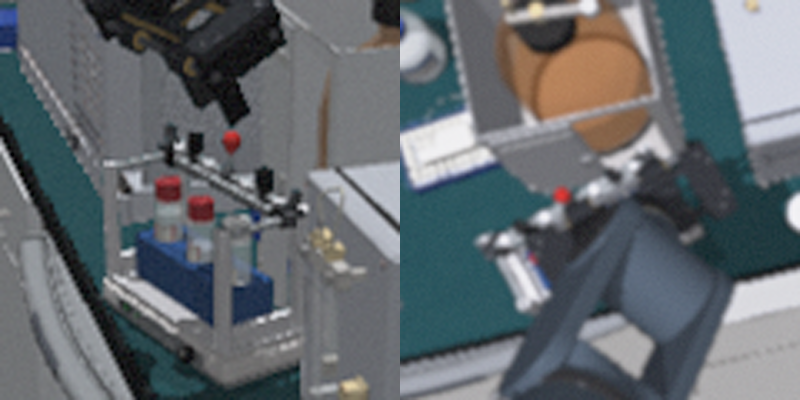

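The caps are free: the two red ones are at (168,188) and (200,208), and the white one at (238,225) is behind the post. The lever is upright at (232,140) and the bar is back. Now I'll move to the white-capped vial.

Request:
step_arm(
  rows=[
    [0.0075,0.0067,0,0,0,0],
    [0.0074,0.0066,0,0,0,0],
    [0,0,-0.016,0,0,0],
    [0,0,-0.016,0,0,0],
    [0,0,-0.016,0,0,0],
    [0,0,-0.016,0,0,0],
    [0,0,0,0,0,0],
  ],
)

```text
time: 12.4
position: [0.369, 0.0708, 0.3409]
tool_rot: [0.941, 0.261, 0.207, -0.06]
ft_force: [0.2, 0.4, 0.7]
grip_width: 0.0399
grip_force: 0.0
```

```bash
python3 o.py
```

```text
t 12.4 q [-0.212  0.295  2.219  0.792  0.42   0.12 ] tcp [0.369  0.0708 0.3409] 
grasp(shaker mm) [  0.2 -52.3 192.1] toolz [ 0.42   0.003 -0.907] tooly [-0.003 -1.    -0.004] F(sh) [0.3707 0.2711 0.7391] w 0.0399 gf 0.0
```

Request:
step_arm(
  rows=[
    [0.0018,-0.003,-0.008,0,0,0],
    [0,0,-0.014,0,0,0],
    [0,0,-0.014,0,0,0],
    [0,0,-0.014,0,0,0],
    [0,0,-0.012,0,0,0],
    [0,0,0,0,0,0],
  ],
)

```text
time: 13.15
position: [0.3712, 0.0673, 0.2796]
tool_rot: [0.941, 0.261, 0.208, -0.059]
ft_force: [-0.4, -0.2, -0.4]
grip_width: 0.0399
grip_force: 0.0
```

```bash
python3 o.py
```

```text
t 13.15 q [-0.221  0.474  2.282  1.373  0.304 -0.506] tcp [0.3712 0.0673 0.2796] 
grasp(shaker mm) [  0.6 -56.7 131. ] toolz [ 0.422  0.001 -0.906] tooly [-0.004 -1.    -0.003] F(sh) [-0.4802  0.0413 -0.4298] w 0.0399 gf 0.0
```

Request:
step_arm(
  rows=[
    [0,0,0,0,0,0],
    [0,0,0,0,0,0],
    [0,0,0,0,0,0],
    [0,0,0,0,0,0],
    [0,0,0.008,0,0,0],
    [0,0,0.008,0,0,0],
    [0,0,0,0,0,0],
  ],
  jaw=0.0,
  squeeze=18,
)

```text
time: 14.02
position: [0.3707, 0.0668, 0.296]
tool_rot: [0.941, 0.261, 0.208, -0.058]
ft_force: [-0.1, 0.1, -0.9]
grip_width: 0.0269
grip_force: 18.0
```

```bash
python3 o.py
```

```text
t 14.03 q [-0.223  0.424  2.269  1.185  0.321 -0.31 ] tcp [0.3707 0.0668 0.296 ] 
grasp(shaker mm) [-1.000e-01 -5.710e+01  1.474e+02] toolz [ 0.422 -0.001 -0.906] tooly [-0.004 -1.    -0.001] F(sh) [-0.052   0.1951 -0.8577] w 0.0269 gf 18.0
```

Request:
step_arm(
  rows=[
    [0,0,0.014,0,0,0],
    [0,0,0.018,0,0,0],
    [0,0,0.018,0,0,0],
    [0,0,0.02,0,0,0],
    [0,0,0.025,0,0,0],
    [0,0,0.025,0,0,0],
    [0,0,0.03,0,0,0],
    [0,0,0.03,0,0,0],
    [0,0,0,0,0,0],
  ],
)

```text
time: 15.15
position: [0.3711, 0.0669, 0.4771]
tool_rot: [0.94, 0.261, 0.21, -0.058]
ft_force: [-0.2, 0.4, -1.2]
grip_width: 0.0272
grip_force: 18.0
```

```bash
python3 o.py
python3 - <<'E'
from kin import *
q0=np.array(D[-1][0])
def sh(w):d=np.array(w)-[.4005,.1515,0];return (1e3*(C*d[0]+Sn*d[1]),1e3*(-Sn*d[0]+C*d[1]),1e3*w[2])
for yaw in(31.2,0,-20):
 for w in((.55,0,.5),(.65,0,.5),(.65,-.1,.6),(.7,-.1,.5),(.75,-.1,.55)):
  q=q0.copy();out=[]
  for f in np.linspace(0,1,11):
    g=np.array([.43,.103,.33])*(1-f)+np.array(w)*f
    q,e,p=ik(sh(g),25+83*f,q,31.2+(yaw-31.2)*f);out.append(e)
  print(yaw,w,q.round(2),"maxerr",max(out).round(3),out[-1].round(3))
A=np.load("top1.npz");P=A["P"][A["d"]>0]
for x in np.arange(.4,1.1,.1):print(round(x,1),[int(1000*max(P[(abs(P[:,0]-x)<.05)&(abs(P[:,1]-y)<.05)][:,2],default=0)) for y in (.3,.2,.1,0,-.1,-.2,-.3,-.4)])
E
```

```text
t 15.15 q [-0.223  0.011  2.011  0.408  0.834  0.574] tcp [0.3711 0.0669 0.4771] 
grasp(shaker mm) [  0.8 -57.5 328.7] toolz [ 0.426 -0.002 -0.905] tooly [-0.004 -1.     0.001] F(sh) [ 0.0269  0.3977 -1.2342] w 0.0272 gf 18.0
31.2 (0.55, 0, 0.5) [-0.75  0.42  2.22  1.96  1.72 -1.09] maxerr 0.0 0.0
31.2 (0.65, 0, 0.5) [-0.58  0.49  2.    2.11  1.57 -0.99] maxerr 0.0 0.0
31.2 (0.65, -0.1, 0.6) [-0.76  0.36  1.8   1.98  1.53 -0.64] maxerr 0.0 0.0
31.2 (0.7, -0.1, 0.5) [-0.69  0.57  1.79  2.03  1.57 -0.84] maxerr 0.0 0.0
31.2 (0.75, -0.1, 0.55) [-0.63  0.54  1.64  2.05  1.45 -0.7 ] maxerr 0.0 0.0
0 (0.55, 0, 0.5) [-0.41  0.39  2.39  2.75  1.56 -1.43] maxerr 0.0 0.0
0 (0.65, 0, 0.5) [-0.3   0.44  2.15  2.85  1.36 -1.41] maxerr 0.0 0.0
0 (0.65, -0.1, 0.6) [-0.55  0.24  2.01  2.56  1.12 -1.1 ] maxerr 0.0 0.0
0 (0.7, -0.1, 0.5) [-0.49  0.49  2.    2.66  1.31 -1.27] maxerr 0.0 0.0
0 (0.75, -0.1, 0.55) [-0.44  0.45  1.84  2.68  1.11 -1.21] maxerr 0.0 0.0
-20 (0.55, 0, 0.5) [-0.06  0.4   2.32  3.42  1.48 -1.69] maxerr 0.0 0.0
-20 (0.65, 0, 0.5) [-0.04  0.47  2.08  3.44  1.32 -1.74] maxerr 0.0 0.0
-20 (0.65, -0.1, 0.6) [-0.3   0.24  2.    3.19  0.99 -1.61] maxerr 0.0 0.0
-20 (0.7, -0.1, 0.5) [-0.27  0.5   1.99  3.22  1.23 -1.62] maxerr 0.0 0.0
-20 (0.75, -0.1, 0.55) [-0.24  0.45  1.83  3.26  1.03 -1.67] maxerr 0.0 0.0
0.4 [886, 819, 566, 571, 48, 48, 5, -143]
0.5 [932, 870, 306, 357, 262, 243, 37, 106]
0.6 [1024, 1026, 358, 252, 241, 299, 214, 210]
0.7 [867, 305, 304, 242, 291, 301, 214, 213]
0.8 [12, 10, 204, 519, 616, 608, 213, 212]
0.9 [10, 12, 341, 417, 542, 584, 211, 212]
1.0 [11, 9, 8, 8, 393, 499, 339, 338]
```

Run:
```python
from kin import *
q=np.array(D[-1][0]);p0=np.array([.371,.067,.477])
def sh(w):d=np.array(w)-[.4005,.1515,0];return (1e3*(C*d[0]+Sn*d[1]),1e3*(-Sn*d[0]+C*d[1]),1e3*w[2])
for i in range(0,23):
    k=max(0,i-4);th=25+4.7*k;p=p0+np.array([.0037,-.0082,0])*k+np.array([0,0,.02])*min(i,4)+np.array([0,0,.001])*k
    t=np.radians(th);a=np.array([C*np.sin(t),Sn*np.sin(t),-np.cos(t)]);g=p+.164*a
    qn,e,_=ik(sh(g),th,q);print(i,round(th),g.round(3),qn.round(2),e.round(3),np.abs(qn-q).max().round(2));q=qn
```

```text
0 25 [0.43  0.103 0.328] [-0.22  0.01  2.01  0.41  0.84  0.57] 0.0 0.0
1 25 [0.43  0.103 0.348] [-0.22 -0.02  1.97  0.38  0.9   0.61] 0.0 0.06
2 25 [0.43  0.103 0.368] [-0.22 -0.04  1.94  0.37  0.96  0.63] 0.0 0.06
3 25 [0.43  0.103 0.388] [-0.22 -0.07  1.9   0.35  1.01  0.66] 0.0 0.06
4 25 [0.43  0.103 0.408] [-0.22 -0.09  1.86  0.34  1.07  0.68] 0.0 0.06
5 30 [0.444 0.101 0.416] [-0.27 -0.09  1.88  0.43  1.03  0.6 ] 0.0 0.09
6 34 [0.458 0.099 0.424] [-0.31 -0.1   1.89  0.53  0.99  0.5 ] 0.0 0.1
7 39 [0.471 0.096 0.433] [-0.35 -0.1   1.91  0.64  0.97  0.4 ] 0.0 0.11
8 44 [0.483 0.093 0.443] [-0.39 -0.1   1.92  0.75  0.95  0.3 ] 0.0 0.11
9 48 [0.495 0.09  0.453] [-0.43 -0.09  1.94  0.87  0.95  0.19] 0.0 0.12
10 53 [0.506 0.086 0.465] [-0.47 -0.09  1.95  0.99  0.96  0.08] 0.0 0.12
11 58 [0.516 0.082 0.477] [-0.51 -0.08  1.97  1.1   0.97 -0.02] 0.0 0.11
12 63 [0.525 0.077 0.49 ] [-0.54 -0.07  1.98  1.21  1.   -0.12] 0.0 0.11
13 67 [0.534 0.072 0.503] [-0.57 -0.05  1.99  1.32  1.03 -0.21] 0.0 0.11
14 72 [0.541 0.066 0.516] [-0.6  -0.03  2.    1.42  1.07 -0.29] 0.0 0.1
15 77 [0.548 0.059 0.53 ] [-0.62 -0.01  2.01  1.51  1.11 -0.36] 0.0 0.09
16 81 [0.554 0.053 0.544] [-0.64  0.01  2.02  1.6   1.16 -0.43] 0.0 0.09
17 86 [0.559 0.045 0.559] [-0.66  0.03  2.03  1.68  1.22 -0.49] 0.0 0.08
18 91 [0.563 0.037 0.573] [-0.67  0.06  2.03  1.76  1.27 -0.55] 0.0 0.08
19 96 [0.566 0.029 0.588] [-0.69  0.08  2.03  1.84  1.33 -0.59] 0.0 0.07
20 100 [0.568 0.019 0.602] [-0.69  0.11  2.03  1.9   1.39 -0.63] 0.0 0.07
21 105 [0.569 0.01  0.616] [-0.7   0.14  2.03  1.97  1.46 -0.66] 0.0 0.07
22 110 [ 0.57  -0.001  0.63 ] [-0.7   0.17  2.03  2.04  1.52 -0.69] 0.0 0.06
```

Request:
step_arm(
  rows=[
    [0,0,0.02,0,0,0],
    [0,0,0.02,0,0,0],
    [0,0,0.02,0,0,0],
    [0,0,0.02,0,0,0],
    [0.0037,-0.0082,0.001,2.43,-4.02,0],
    [0.0037,-0.0082,0.001,2.43,-4.02,0],
    [0.0037,-0.0082,0.001,2.43,-4.02,0],
    [0.0037,-0.0082,0.001,2.43,-4.02,0],
    [0.0037,-0.0082,0.001,2.43,-4.02,0],
    [0.0037,-0.0082,0.001,2.43,-4.02,0],
    [0.0037,-0.0082,0.001,2.43,-4.02,0],
    [0.0037,-0.0082,0.001,2.43,-4.02,0],
  ],
)

```text
time: 16.65
position: [0.4002, 0.0009, 0.5617]
tool_rot: [0.824, 0.227, 0.5, -0.141]
ft_force: [1.0, 0.7, -1.3]
grip_width: 0.0269
grip_force: 18.0
```

Request:
step_arm(
  rows=[
    [0.0037,-0.0082,0.001,2.43,-4.02,0],
    [0.0037,-0.0082,0.001,2.43,-4.02,0],
    [0.0037,-0.0082,0.001,2.43,-4.02,0],
    [0.0037,-0.0082,0.001,2.43,-4.02,0],
    [0.0037,-0.0082,0.001,2.43,-4.02,0],
    [0.0037,-0.0082,0.001,2.43,-4.02,0],
    [0.0037,-0.0082,0.001,2.43,-4.02,0],
    [0.0037,-0.0082,0.001,2.43,-4.02,0],
    [0.0037,-0.0082,0.001,2.43,-4.02,0],
    [0.0037,-0.0082,0.001,2.43,-4.02,0],
    [0,0,0,0,0,0],
    [0,0,0,0,0,0],
  ],
)

```text
time: 18.15
position: [0.4373, -0.0806, 0.5727]
tool_rot: [0.557, 0.153, 0.785, -0.221]
ft_force: [-0.4, -0.9, -0.3]
grip_width: 0.0266
grip_force: 18.0
```

```bash
python3 o.py
python3 - <<'E'
from h import *
s=camera("side")["pixels"];t=camera("top")["pixels"]
a=cv2.resize(s[20:220,180:380],(400,400),interpolation=2);b=cv2.resize(t[110:290,130:310],(400,400),interpolation=2)
cv2.imwrite("pics/z4.png",np.hstack([a,b]))
E
```

```text
t 18.15 q [-0.703  0.168  2.03   2.033  1.521 -0.688] tcp [ 0.4373 -0.0806  0.5727] 
grasp(shaker mm) [  65.9 -217.9  627. ] toolz [ 0.943 -0.002  0.332] tooly [ 0.    -1.    -0.006] F(sh) [-0.8581 -0.56   -0.2806] w 0.0266 gf 18.0
```

View pics/z4.png

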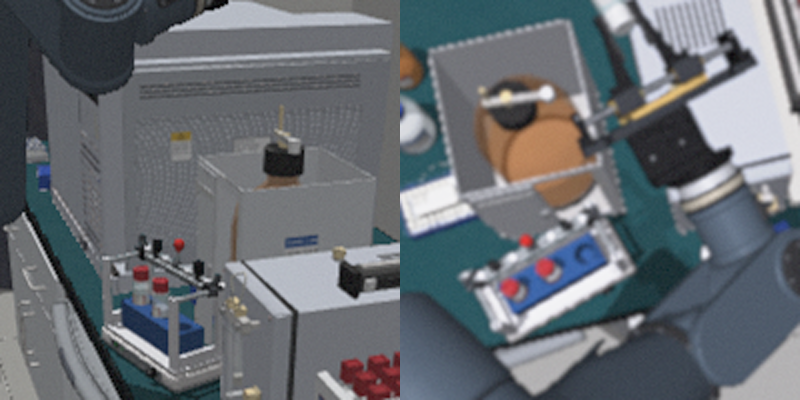

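Both red vials are still in place, the bore is empty, the lever is up and the bar is back. I still need to check the vial's angle in the gripper.

Run:
```python
from h import *
for n in("side","top"):
    c=camera(n);P=cloud(c);cv2.imwrite(f"pics/{n}5.png",c["pixels"])
    for r in cut_out("vial_c",n)[:5]:
        m=r["region"]&(c["depth"]>0);print(n,round(r["confidence"],2),np.round(r["extent"]),np.median(P[m],0).round(3))
    # points in a region around grasp, forward of fingertips
    g=np.array([.57,-.001,.627]);x=np.array([.855,.518,0]);yv=np.array([-.518,.855,0])
    d=P-g;l=np.stack([d@x,d@yv,d[...,2]],-1)*1000
    m=(c["depth"]>0)&(abs(l[...,0])<130)&(abs(l[...,1])<40)&(abs(l[...,2])<130)
    for a in range(-120,130,20):
        k=m&(l[...,0]>=a)&(l[...,0]<a+20)
        if k.sum()>3:print(n,a,k.sum(),np.percentile(l[k][:,2],[5,50,95]).round(),"y",np.median(l[k][:,1]).round(),np.median(c["pixels"][k],0))
s=cv2.imread("pics/side5.png");E=0
cv2.imwrite("pics/z5.png",np.hstack([cv2.resize(s[0:120,200:340],(400,343),interpolation=2),cv2.resize(cv2.imread("pics/top5.png")[80:200,190:330],(400,343),interpolation=2)]))
```

```text
side 0.56 [249. 164.   7.  22.] [0.371 0.189 0.11 ]
side 0.49 [259. 169.   9.  21.] [0.4   0.141 0.112]
side -120 92 [-61. -51. -40.] y -12.0 [22. 21. 20.]
side -100 101 [-55. -48. -40.] y -16.0 [28. 25. 25.]
side -80 49 [-60. -44. -40.] y -28.0 [38. 48. 56.]
top 0.73 [220. 104.  30.  40.] [0.6   0.021 0.638]
top 0.56 [196. 231.   8.  10.] [0.4   0.151 0.133]
top 0.45 [182. 243.  12.  12.] [0.372 0.197 0.132]
top -120 274 [-19. -12.  -7.] y 12.0 [45. 41. 41.]
top -100 357 [-9. -5. 10.] y 2.0 [80. 82. 88.]
top -80 307 [-42.  13.  18.] y -4.0 [80. 74. 72.]
top -60 147 [-43.  -3.   1.] y -16.0 [51. 47. 45.]
top -40 140 [-12.   1.   6.] y -12.0 [60.5 56.  49. ]
top -20 185 [-4.  7. 16.] y 2.0 [104.  97.  95.]
top 0 180 [ 4. 14. 18.] y 3.0 [183. 174. 170.]
top 20 109 [ 6. 13. 17.] y 3.0 [219. 215. 213.]
top 40 109 [ 2. 11. 15.] y 3.0 [212. 206. 196.]
top 60 106 [ 2.  9. 12.] y 3.0 [214.  206.5 197.5]
top 80 55 [ 1.  8. 11.] y 4.0 [177. 170. 156.]
```

View pics/z5.png

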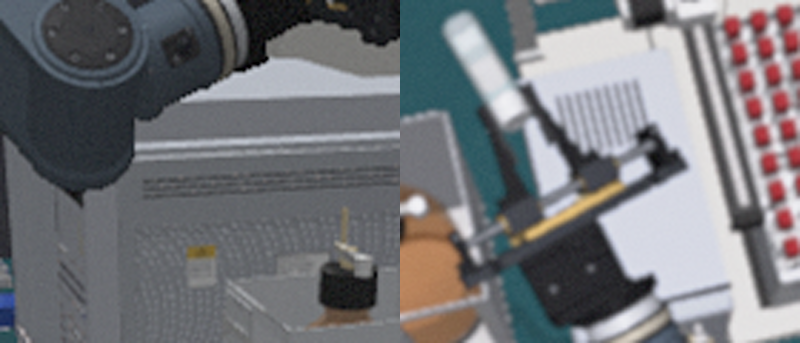

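The right panel shows the vial held near its cap at (510,110), with its base at (460,20). Its upper surface drops only about 6 mm over 80 mm, so it is within about 5° of level. I'm handing in.

```bash
python3 o.py|head -1; python3 -c "
from rig import *
print(hand_in())"
```

```text
t 18.45 q [-0.703  0.166  2.028  2.034  1.522 -0.688] tcp [ 0.4371 -0.0804  0.5739] 
the job is handed in; nothing more can be done
None
```

The job is handed in, with no verdict returned: the white-capped vial is held about 5° off level with its base roughly 0.62 m above the worktop, the lever is up and the bar is back, and both red-capped vials are still in their bores.

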